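# Shut the keeper bar and hold a spring probe on the saw blade's test spot

### The job

A saw blade lies on its inspection fixture: first swing the keeper bar in over the blade until it snaps home in its detent, and only then draw the spring-tipped probe out of its stand and hold it upright with its tip on the middle of the round sticker on the blade, pressing gently so that the plunger is about half in. Finish while still holding the probe there, still and upright; do not put it down or let go. Press the blade only lightly, and leave the bottle, the flange ring and the wrench where they are.

Things in the scene. Friction and masses are not known exactly. Their poses are not given: they have to be found in the camera images.
- fixture: Fixed aluminium base plate 250 x 200 x 16 mm; origin at the centre of its underside, x along the 250 mm side, away from the robot (yaw within 0.25 rad), y left. On it: a black backing disc (156 mm across, top at z = 30 mm) under the blade, an arbor stub at its centre (27 mm across, top z = 45 mm), the keeper's hinge post at (105, 50) mm, a small dark detent post at (-100, 53) mm.
- keeper (a joint): Angle (rad) of the flat steel keeper bar, swinging level about the hinge post: 0 = home at its stop, pointing along the fixture's -x over the blade's left side; grows as it opens, clockwise from above, out to +y. Starts at 0.6 to 1.15. It stays where left. A sprung ball in the detent post resists from about 0.065 to 0.03 (about 4 N at the knob), then the bar snaps to 0 and is kept there.
- keeper_grip (a point): Middle of the upright black knob near the bar's free end: a cylinder 16 mm across, 35 mm tall, its axis 205 mm from the hinge axis. This point is 69.5 mm above the bench, the knob's top 87 mm. The bar is 18 mm wide, its upper face 52 mm and lower face 42 mm above the bench. The frame turns with the bar, x along it towards the hinge.
- keeper_hinge (a point): Point on the vertical hinge axis of the keeper bar, 47 mm above the bench; frame parallel to the fixture's.
- blade: Loose steel circular saw blade lying flat round the arbor stub on the backing disc: 187 mm across the teeth, 3 mm thick, bore 31 mm, 0.55 kg; origin at the centre of its underside (30 mm above the bench), z up. Can be turned on the stub by any yaw; its upper face is 33 mm above the bench.
- spot (a point): Centre, on the blade's upper face, of the only round paper sticker on it (18 mm across with a small dark dot in the middle), 60 mm from the blade's centre along the blade's -y axis. The keeper bar, shut, does not cover it.
- stand: Fixed aluminium block 70 x 70 mm, 80 mm tall, with an upright round hole 22 mm across and 75 mm deep in the middle of its top; origin at the centre of its underside.
- probe: Loose hand probe, about 0.2 kg, upright in the stand. Black square grip 28 x 28 mm, 60 mm long (flats along its x and y) above a steel barrel 18 mm across, 45 mm long; steel cap 18 mm across, 8 mm tall on top. Origin on the axis at the shoulder under the grip, which rests on the stand's top; z up the axis to the cap. A thin sprung plunger with a 10 mm ball end sticks out 22 mm below the barrel.
- plunger_tip (a point): Lowest point of the plunger's ball end, on the probe's axis, 67 mm below the probe's origin when the plunger is out.
- plunger (a joint): How far the probe's plunger is pushed in, m: 0 = fully out, 0.010 = bottomed. It starts to move at about 2 N, stiffness 600 N/m: about 4.8 N at half travel (5 mm), about 8 N when bottomed.
- cleaner: White bottle 52 mm across, 130 mm tall, standing on the bench; leave alone. Origin at the centre of its underside.
- flange: Loose steel flange ring 60 mm across, 12 mm thick with a 31 mm bore, lying on the bench; leave alone. Origin at the centre of its underside.
- wrench: Steel wrench lying on the bench beyond the stand (to the right), handle about towards the robot; leave alone. Origin at the middle of its underside.
Things that resemble listed ones, but are neither listed nor needed, are in the scene too. Several things look just like the stand: the one meant starts farthest from the robot's base.

How it is judged:
On the way, in this order (a step that is already met when the one before it is completed fails the run):
1. the keeper bar is home in its detent while the probe is still in its stand (value of joint keeper below 0.025 rad and z of probe in the frame of stand below 0.1 m), for 0.3 s.
2. the probe is drawn clear of its stand in the fingers (value of joint keeper below 0.025 rad and contact force between the fingers and probe above 4 N and height (world z) of plunger_tip above 0.085 m and contact force between probe and stand below 0.05 N), for 0.1 s.
3. the probe's tip rests on the middle of the sticker, upright, lightly pressed (value of joint keeper below 0.025 rad and contact force between the fingers and probe above 4 N and horizontal distance between plunger_tip and spot below 0.006 m and angle between probe's own z axis and vertical below 0.1 rad and value of joint plunger between 0.002 and 0.008 m and contact force between probe and blade between 2 and 9 N), for 0.3 s.
At the end, for the whole second after the job is handed in: Keeper bar home (under 0.025 rad); probe in the fingers, still, upright within 0.1 rad, its tip within 6 mm of the sticker's centre, plunger pressed in 2 to 8 mm and pushing on the blade with 2 to 9 N; probe touching neither stand nor fixture; blade flat on its backing disc (all of step 3 and contact force between probe and stand below 0.05 N and contact force between probe and fixture below 0.05 N and linear speed of probe below 0.02 m/s and angle between blade's own z axis and vertical below 0.05 rad and z of blade in the frame of fixture below 0.034 m); the arm keeps its last pose, push and grip.
It fails at once if the probe presses the blade hard (over 15 N) (contact force between probe and blade above 15 N).
It fails at once if the bottle, the flange ring or the wrench is moved by over 20 mm (distance of any of cleaner, flange, wrench from where it was at the start of the episode above 0.02 m).
It also fails if it takes over 54 s, if anything falls off the work surface, if the arm or the gripper's body presses on something with over 40 N, if the wrist force passes 120 N, or if a joint passes its speed limit or range.

### The arm

A 7-joint arm with a two-finger parallel gripper is mounted at the origin on the work surface. World frame = base frame: x ahead of the robot, y to its left, z up, the work surface at z = 0. Lengths are in m, angles in rad, forces in N, time in s.
With the tool pointing down it reaches from about 0.4 to 0.925 m from the base axis. Payload 4.1 kg.
Tool frame: the origin (TCP) lies between the finger pads; the fingertips stand 25 mm ahead of it and the grasp point (between the pads) lies 6 mm ahead of it; z points along the fingers, y is the line along which they close (so a half turn about z gives the same grasp; the last joint's range is limited). The gripper opens to 85 mm and grips with 20 to 120 N. Pads are 22 mm wide; open, the fingers measure 114 mm over their backs; the gripper's body (76 mm by 85 mm) begins 54 mm behind the grasp point. The pads swing forward as they close: fully open they stand 13 mm farther back than shut.
Start: joints at [-1.227, 0.398, 0.045, 1.537, -0.019, 1.207, -0.051], TCP at [0.278, 0.587, 0.225] pointing down, gripper open.
Joint ranges: [-2.82, 2.82], [-0.49, 2.23], [-1.37, 1.46], [0, 2.46], [-1.36, 4.5], [0.23, 2], [-2.94, 2.94]. Speed limits (rad/s): [2.57, 2.57, 3.14, 3.14, 3.14, 3.14, 3.14].

### API

Orientations are given as a unit quaternion [x, y, z, w].
In Python, from bench import sense, capture, close_job gives the robot as it stands. The module is installed in compiled form; this text tells all that it offers.
- The arm moves only by the tool play_rows, never from a script. Its argument "increments" is a list of rows, each a list of 4 numbers: the shift along the tool's x, y, z scaled (see below), then the turn about the tool's z scaled (see below). A call has 1 to 5 rows; each row shifts and turns the commanded pose from where the row before left it, along the tool's axes as they then stand; what a row does not reach is not made up. The controller multiplies each number of a shift by 150 mm and each number of a turn by 0.1 rad. A row lasts 1/8 s, in which the tool goes at most 62.5 mm and 10.7 degrees, less where a joint would pass 70% of its speed; a pose out of reach is approached as far as the arm can. A call with a number of a shift or a turn outside -1 to 1 is refused whole. A call with a gripper value outside its range is refused whole. "hand" is the closure, from 0 (fully open) to 1 (shut), set as the call begins (left out, the last holds). The fingers move at their own pace and stop on an object; the grip force is fixed at half the most. Time passes only in rows, so rows that do not move let the fingers close. It gives the time, the measured TCP pose, the force, the opening and the grip force at its end, in the units of the state.
- sense(): the state, without advancing time (a new reading comes with each control period).
- capture(name): name is "side" or "top" or "wrist"; returns a dict with "color" (400x640x3 uint8, red, green, blue), "range_z" (400x640 float32, m along the optical axis (not along the pixel's ray), 0 where there is no reading), "K" (3x3 intrinsics, pixels), "k1" (the pictures are not rectified: a ray, as slopes to the right and down, at radius r is drawn at 1 + k1 r^2 times it, then the intrinsics apply), "view" (4x4, takes a point from world to camera coordinates); the wrist camera has in their place "hand_eye" (4x4, takes a point from camera to tool coordinates, whose origin is the TCP and whose axes are the flange's). Camera axes: x right, y down, z forward; pixel columns grow to the right and rows downward; lengths in m; the calibration is good to about 2 mm. A picture is of the moment at which its call begins: read the wrist's pose just before it.
- close_job(): hands the job in; it is judged then, once.
The state is a dict: "time": time; "q": joint angles; "joint_velocities": joint speeds; "joint_torque": joint torques, N m; "tool_pos": TCP position; "orientation": TCP orientation; "wrist_force": force on the tool from outside, world axes, zero at the start; "wrist_torque": the same for the moment, N m; "opening": finger opening in m; "grip_force": force on a finger pad.
Only numpy, scipy, OpenCV 4.12 (cv2) and the standard library are available. Lean on these libraries where they do the work, as an engineer would, in place of code of your own. Each camera call takes 0.05 s, during which the arm holds its last target. There are 200 camera calls.

## Working session

There is one attempt and no reset: what is moved stays moved. The work goes in short steps, Python scripts to look and compute and a tool call to move; the robot and the scene stay as the last step left them, time stands still between calls to the robot, and variables do not carry over. Pictures are saved under pics/ and viewed, at most 10 in all, crops included, and the job is handed in when it is done.

Besides the shell and the picture viewer there is one more tool, called after "Emit:" as name(argument=value, ...), one argument or row to a line, values as JSON. play_rows: Moves the arm, as the interface text tells. Its arguments: {"type":"object","properties":{"increments":{"type":"array","items":{"type":"array","items":{"type":"number","minimum":-1,"maximum":1}}},"hand":{"type":"number"}},"required":["increments"]}

```bash
mkdir -p pics; cat > h.py <<'E'
import numpy as np,cv2
from bench import sense,capture
from scipy.spatial.transform import Rotation as R
def cam(n):
    s=sense(); c=capture(n)
    if 'view' in c: T=np.linalg.inv(c['view'])
    else:
        W=np.eye(4);W[:3,:3]=R.from_quat(s['orientation']).as_matrix();W[:3,3]=s['tool_pos'];T=W@c['hand_eye']
    c['T']=T; return c
def slopes(c,u,v):
    K=c['K'];xd=(u-K[0,2])/K[0,0];yd=(v-K[1,2])/K[1,1];x,y=xd,yd
    for _ in range(15):
        f=1+c['k1']*(x*x+y*y);x=xd/f;y=yd/f
    return np.stack([x,y,np.ones_like(x)],-1)
def plane(c,u,v,z):
    d=slopes(c,np.asarray(u,float),np.asarray(v,float))@c['T'][:3,:3].T;o=c['T'][:3,3]
    return o+d*((z-o[2])/d[...,2])[...,None]
def cloud(c):
    v,u=np.mgrid[:400,:640].astype(float)
    return (slopes(c,u,v)*c['range_z'][...,None])@c['T'][:3,:3].T+c['T'][:3,3]
def save(c,n): cv2.imwrite('pics/'+n,c['color'][...,::-1])
E
python3 - <<'E'
from h import *
s=sense();print(s)
a=cam('top');b=cam('side')
save(a,'a.png');save(b,'b.png')
np.savez('ab.npz',a=a['color'],pa=cloud(a),b=b['color'],pb=cloud(b),za=a['range_z'],zb=b['range_z'])
import pickle;pickle.dump((a,b),open('ab.pkl','wb'))
print(a['T'],b['T'])
E
```

```text
{'time': 0.0, 'q': array([-1.22703661,  0.39915184,  0.04502106,  1.53789404, -0.01869193,
        1.20688069, -0.0506894 ]), 'joint_velocities': array([ 0.00063279,  0.00045566,  0.00077244,  0.00111832,  0.00157499,
       -0.00140381, -0.00111808]), 'joint_torque': array([-9.06266923e-04, -4.75131869e+01,  1.36426147e+00, -2.54215515e+01,
        1.16894231e-02,  9.74243798e-03,  1.54215576e-05]), 'tool_pos': array([0.27818203, 0.58674858, 0.22378292]), 'orientation': array([ 2.19509027e-01,  9.75610000e-01, -9.45453028e-04, -1.44166997e-04]), 'wrist_force': array([ 0.96289699, -0.65196646,  0.21911232]), 'wrist_torque': array([ 0.01434615, -0.00759458, -0.01256342]), 'grip_force': 0.0, 'opening': 0.08547709476486309}
[[-0.02133708 -0.99082713  0.13344033  0.37795599]
 [-0.99976045  0.02049489 -0.00768191 -0.06580638]
 [ 0.0048766  -0.13357227 -0.99102708  1.10091481]
 [ 0.          0.          0.          1.        ]] [[ 0.93357669 -0.26179206  0.24474369  0.30575517]
 [-0.35808817 -0.7088643   0.60768764 -0.66431018]
 [ 0.01440227 -0.65496283 -0.75552383  0.84517897]
 [ 0.          0.          0.          1.        ]]
```

View pics/a.png

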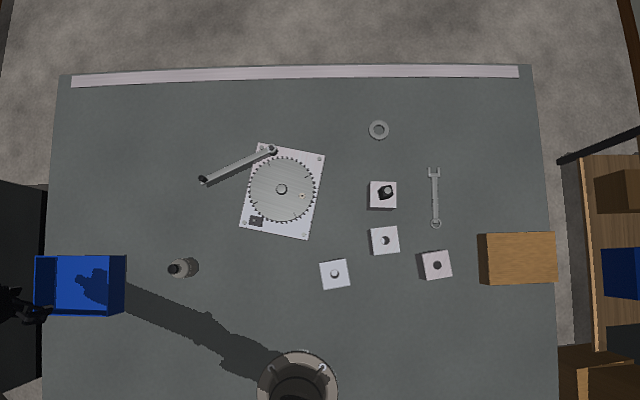

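View pics/b.png

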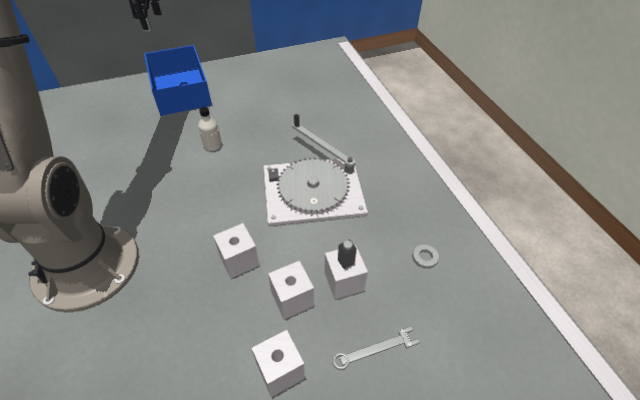

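The top view shows the fixture at (282,190) and the keeper hinge at (270,150), with the knob at (203,180). The possible sticker is at (301,196).

There are four stand-like blocks: (383,193) holding the probe, and empty ones at (384,240), (335,274) and (435,264). I choose (383,193), which is the farthest from the base and the only one with the probe. One close crop to check.

```bash
python3 - <<'E'
from h import *
import pickle
a,b=pickle.load(open('ab.pkl','rb'))
c=cv2.resize(a['color'][130:250,190:330],None,fx=4,fy=4,interpolation=cv2.INTER_CUBIC)
d=cv2.resize(b['color'][100:230,250:380],None,fx=3.6,fy=3.6,interpolation=cv2.INTER_CUBIC)
d=cv2.resize(b['color'][230:300,310:380],(240,240),interpolation=cv2.INTER_CUBIC)
e=cv2.resize(b['color'][180:220,290:350],(240,160),interpolation=cv2.INTER_CUBIC)
o=np.zeros((480,800,3),np.uint8);o[:,:560]=c;o[:240,560:]=d;o[240:400,560:]=e
cv2.imwrite('pics/c.png',o[...,::-1])
P=cloud(a)
def blob(c,P,m,name):
    n,l,st,ce=cv2.connectedComponentsWithStats(m.astype(np.uint8))
    for i in range(1,n):
        if st[i,4]>15: print(name,st[i],ce[i].round(1),np.median(P[l==i],0).round(3))
z=P[...,2]
g=(P[...,0]>.3)&(P[...,0]<.9)&(abs(P[...,1])<.45)
blob(a,P,g&(z>.07)&(z<.095),'z80');blob(a,P,g&(z>.1),'zhi');blob(a,P,g&(z>.038)&(z<.06),'z45')
gray=a['color'].astype(int)
blob(a,P,g&(z>.01)&(z<.025),'plate')
for n,u,v,zz in [('hinge',270,149,.06),('knob',203,180,.087),('arbor',282,189,.045),('spot',301,196,.033),('cap',389,190,.148)]:
    print(n,plane(a,u,v,zz).round(4),P[v,u].round(3))
for n,u,v,zz in [('arbor',313,182,.045),('spot',313,201,.033),('knob',297,117,.087)]: print('side',n,plane(b,u,v,zz).round(4))
E
```

```text
z80 [198 175   8   7  40] [201.9 177.8] [0.582 0.241 0.085]
z80 [369 181  27  27 533] [381.1 195.2] [ 0.522 -0.232  0.08 ]
z80 [370 226  30  29 679] [384.5 240. ] [ 0.407 -0.241  0.08 ]
z80 [422 249  30  32 699] [436.5 264.7] [ 0.339 -0.377  0.08 ]
z80 [171 259  19  20 172] [181.7 268.2] [0.344 0.288 0.087]
z80 [319 259  31  25 554] [333.9 271.2] [ 0.331 -0.107  0.08 ]
zhi [378 185  15  14 164] [385.2 191.6] [ 0.527 -0.238  0.139]
zhi [167 263  15  12 130] [174.  268.7] [0.344 0.297 0.129]
z45 [200 144  78  41 561] [240.1 163.1] [0.629 0.145 0.052]
z45 [368 183  14  26  39] [370.3 199.7] [ 0.512 -0.207  0.051]
z45 [277 184  10  10  76] [281.4 188.4] [0.557 0.032 0.045]
z45 [368 230   5  25  27] [369.9 242. ] [ 0.404 -0.206  0.048]
z45 [418 254   7  26  55] [421.1 266.4] [ 0.336 -0.343  0.051]
z45 [184 258   9  20  48] [189.7 266.5] [0.348 0.28  0.05 ]
z45 [435 261   4   8  21] [436.6 264.4] [ 0.339 -0.386  0.05 ]
plate [369 121  20  18 176] [378.6 129.6] [ 0.728 -0.249  0.012]
plate [256 142  13  10  75] [261.  145.9] [0.686 0.093 0.017]
plate [ 239  145   86   96 2359] [286. 196.] [0.506 0.008 0.016]
plate [416 254   5  25  33] [418.1 265.4] [ 0.337 -0.343  0.018]
plate [190 259   7  18  29] [194. 267.] [0.345 0.278 0.018]
hinge [0.6644 0.061  0.06  ] [0.664 0.061 0.061]
knob [0.5762 0.2377 0.087 ] [0.577 0.239 0.083]
arbor [0.5543 0.0299 0.045 ] [0.554 0.03  0.045]
spot [ 0.5355 -0.0217  0.033 ] [ 0.535 -0.022  0.036]
cap [ 0.5291 -0.2458  0.148 ] [ 0.53  -0.246  0.145]
side arbor [0.5553 0.0261 0.045 ]
side spot [ 0.5369 -0.024   0.033 ]
side knob [0.585  0.2373 0.087 ]
```

View pics/c.png

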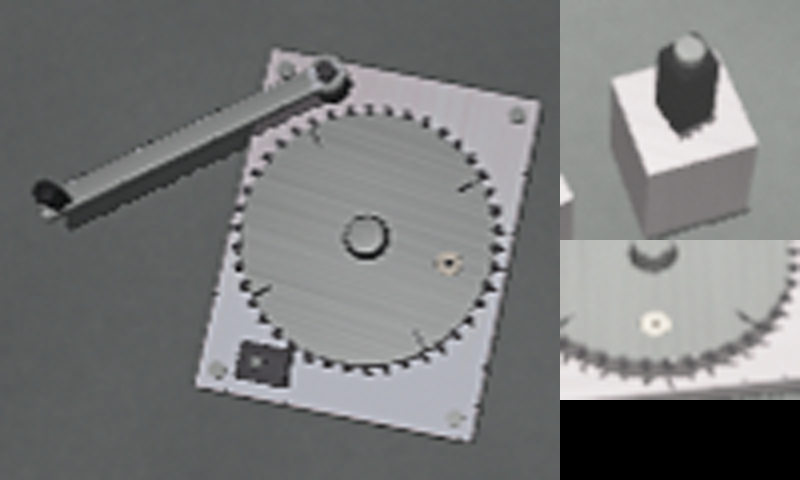

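The crop shows one round sticker with a dark dot at top-view (302,196). The keeper is open with its knob at (202,178), and the black-gripped probe stands in the stand at (383,193). Now moving towards the knob.

Emit:
play_rows(
  increments=[
    [-0.35,-0.15,0,0],
    [-0.35,-0.15,0,0],
    [-0.35,-0.15,0,0],
    [-0.35,-0.15,0,0],
    [-0.35,-0.15,0,0],
  ],
)

```text
time: 0.72
tool_pos: [0.4683, 0.3716, 0.2245]
orientation: [0.219, 0.976, -0.0, -0.0]
wrist_force: [0.2, 1.2, -0.4]
opening: 0.0858
grip_force: 0.0
```

Emit:
play_rows(
  increments=[
    [-0.35,-0.15,0,0],
    [-0.35,-0.15,0,0],
    [0,0,0,0],
    [0,0,0,0],
  ],
)

```text
time: 1.23
tool_pos: [0.5426, 0.2878, 0.2243]
orientation: [0.22, 0.976, -0.0, -0.001]
wrist_force: [-0.4, 0.3, -1.0]
opening: 0.0853
grip_force: 0.0
```

```bash
python3 - <<'E'
from h import *
w=cam('wrist');save(w,'w.png');P=cloud(w);z=P[...,2]
s=sense();print(s['tool_pos'],s['orientation'],w['T'].round(3))
def blob(m,name,mn=40):
    n,l,st,ce=cv2.connectedComponentsWithStats(m.astype(np.uint8))
    for i in range(1,n):
        if st[i,4]>mn: print(name,st[i],ce[i].round(1),np.median(P[l==i],0).round(4),P[l==i].min(0).round(3),P[l==i].max(0).round(3))
v=w['range_z']>0
blob(v&(z>.08)&(z<.093),'knobtop');blob(v&(z>.047)&(z<.056),'bar')
E
```

```text
[0.54205093 0.28885559 0.22437869] [ 2.18713064e-01  9.75788971e-01  1.52234695e-04 -6.76292478e-04] [[ 0.428  0.865  0.263  0.475]
 [ 0.904 -0.41  -0.125  0.319]
 [-0.001  0.291 -0.957  0.375]
 [ 0.     0.     0.     1.   ]]
knobtop [215   0  44  12 369] [236.1   4.4] [0.3642 0.2929 0.0858] [0.351 0.277 0.08 ] [0.369 0.312 0.093]
knobtop [292 226  15  16 185] [298.7 233.7] [0.5815 0.2461 0.0884] [0.575 0.238 0.08 ] [0.59  0.253 0.09 ]
bar [228   0  43  24 140] [254.   16.2] [0.3678 0.3012 0.0514] [0.356 0.279 0.047] [0.37  0.322 0.056]
bar [ 217  210   96  115 1709] [261.6 266.7] [0.6148 0.1746 0.0536] [0.57  0.081 0.047] [0.668 0.261 0.056]
bar [136 264  16  13  53] [142.4 271.5] [0.558  0.0277 0.0474] [0.546 0.022 0.047] [0.567 0.036 0.049]
bar [  0 321  13  21 117] [  4.7 332.7] [ 0.5546 -0.2085  0.0506] [ 0.537 -0.211  0.047] [ 0.566 -0.205  0.056]
```

View pics/w.png

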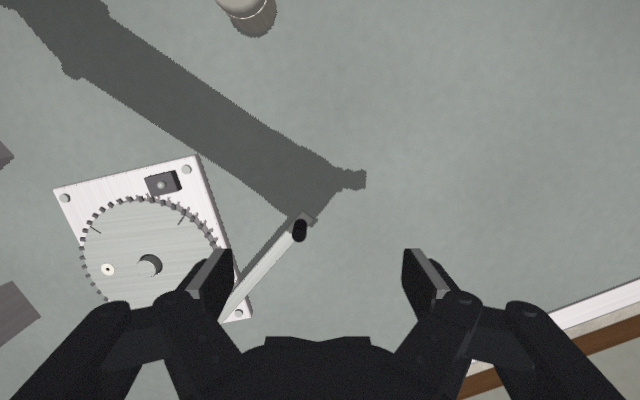

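The wrist view shows the knob at (299,231) with the bar running down-left from it. Centring over it, descending and gripping.

Emit:
play_rows(
  increments=[
    [-0.37,-0.157,0,0],
    [0,0,0.31,0],
    [0,0,0.31,0],
    [0,0,0.31,0],
    [0,0,0,0],
  ],
)

```text
time: 1.9
tool_pos: [0.5788, 0.2433, 0.0814]
orientation: [0.218, 0.976, -0.002, -0.004]
wrist_force: [-0.5, 0.3, 0.4]
opening: 0.0856
grip_force: 0.0
```

Emit:
play_rows(
  increments=[
    [0,0,0,0],
    [0,0,0,0],
    [0,0,0,0],
    [0,0,0,0],
    [0,0,0,0],
  ],
  hand=1,
)

```text
time: 2.52
tool_pos: [0.5833, 0.2426, 0.0856]
orientation: [0.22, 0.976, 0.0, 0.0]
wrist_force: [1.0, 1.3, 0.2]
opening: 0.0001
grip_force: 0.0
```

The fingers shut on nothing, so I'm looking.

```bash
python3 - <<'E'
from h import *
w=cam('wrist');P=cloud(w);z=P[...,2]
s=sense();print(s['tool_pos'])
m=(z>.08)&(z<.093)&(w['range_z']>0)
n,l,st,ce=cv2.connectedComponentsWithStats(m.astype(np.uint8))
for i in range(1,n):
    if st[i,4]>40: print(st[i],ce[i].round(1),np.median(P[l==i],0).round(4))
a=cam('top')
o=np.zeros((600,640,3),np.uint8);o[:400]=w['color'];o[400:600,:320]=cv2.resize(a['color'][120:220,160:320],(320,200));
b=cam('side');o[400:600,320:]=cv2.resize(b['color'][80:180,250:410],(320,200))
cv2.imwrite('pics/d.png',o[...,::-1])
E
```

```text
[0.58319014 0.24253587 0.08548215]
[310 228  26  18 203] [324.5 234.6] [0.5772 0.2492 0.0863]
```

View pics/d.png

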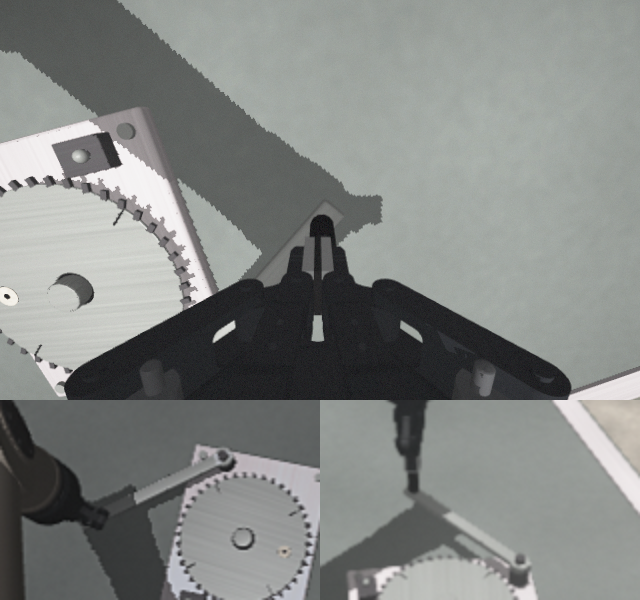

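The picture shows the knob at (321,225), just ahead of the closed pads towards tool +x. I'll open, shift about 17 mm that way and grip again.

Emit:
play_rows(
  increments=[
    [0,0,0,0],
    [0,0,0,0],
    [0,0,0,0],
    [0.06,0,0.02,0],
    [0.06,0,0,0],
  ],
  hand=0,
)

```text
time: 3.3
tool_pos: [0.5658, 0.2506, 0.0819]
orientation: [0.219, 0.976, -0.0, -0.001]
wrist_force: [-0.8, -0.1, 0.2]
opening: 0.0852
grip_force: 0.0
```

Emit:
play_rows(
  increments=[
    [0,0,0,0],
    [0,0,0,0],
    [0,0,0,0],
    [0,0,0,0],
    [0,0,0,0],
  ],
  hand=1,
)

```text
time: 3.92
tool_pos: [0.567, 0.2502, 0.0823]
orientation: [0.22, 0.976, 0.0, 0.0]
wrist_force: [-0.7, -0.5, 0.5]
opening: -0.0001
grip_force: 0.0
```

```bash
python3 - <<'E'
from h import *
w=cam('wrist');a=cam('top');b=cam('side')
o=np.zeros((600,800,3),np.uint8);o[:400,:400]=cv2.resize(w['color'][170:300,255:385],(400,400))
o[:400,400:]=cv2.resize(a['color'][150:210,170:230],(400,400),interpolation=cv2.INTER_CUBIC)
o[400:600,:320]=cv2.resize(b['color'][80:180,250:410],(320,200))
cv2.imwrite('pics/e.png',o[...,::-1])
E
```

```text
(no output)
```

View pics/e.png

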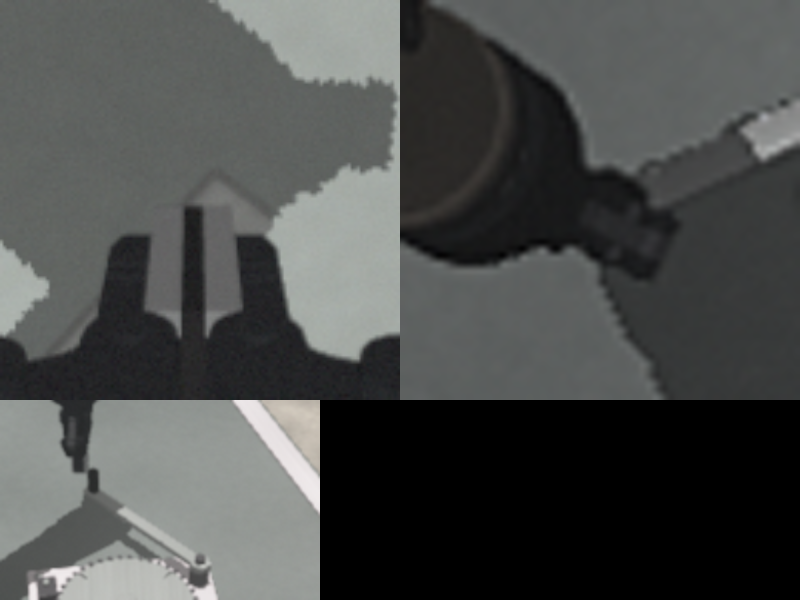

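The knob is now on the tool −x side (visible on its own at (93,475) in the side inset), so the true centre lies between the two tries. I'll open, go back 9 mm and close.

Emit:
play_rows(
  increments=[
    [0,0,0,0],
    [0,0,0,0],
    [0,0,0,0],
    [-0.06,0,0,0],
    [0,0,0,0],
  ],
  hand=0,
)

```text
time: 4.7
tool_pos: [0.5761, 0.2455, 0.0824]
orientation: [0.22, 0.975, -0.0, 0.001]
wrist_force: [-0.0, -0.6, 0.0]
opening: 0.0855
grip_force: 0.0
```

Emit:
play_rows(
  increments=[
    [0,0,0,0],
    [0,0,0,0],
    [0,0,0,0],
    [0,0,0,0],
    [0,0,0,0],
  ],
  hand=1,
)

```text
time: 5.32
tool_pos: [0.575, 0.2465, 0.0824]
orientation: [0.22, 0.976, 0.0, 0.0]
wrist_force: [-0.1, 0.9, -1.0]
opening: 0.0001
grip_force: 0.0
```

Emit:
play_rows(
  increments=[
    [0,0,0,0],
    [0,0,0,0],
    [0,0,-0.3,0],
    [0,0,-0.3,0.5],
    [0,0,-0.1,1],
  ],
  hand=0,
)

```text
time: 5.95
tool_pos: [0.5768, 0.247, 0.1909]
orientation: [0.294, 0.956, 0.002, 0.002]
wrist_force: [-0.9, 0.2, 0.2]
opening: 0.0853
grip_force: 0.0
```

Emit:
play_rows(
  increments=[
    [0,0,0,1],
    [0,0,0,1],
    [0,0,0,1],
    [0,0,0,1],
    [0,0,0,1],
  ],
)

```text
time: 6.58
tool_pos: [0.575, 0.2464, 0.1873]
orientation: [0.521, 0.854, 0.0, -0.0]
wrist_force: [0.1, 0.0, 0.2]
opening: 0.0852
grip_force: 0.0
```

Emit:
play_rows(
  increments=[
    [0.3,0,0,0.3],
    [0,0,0,0],
    [0,0,0,0],
  ],
)

```text
time: 6.95
tool_pos: [0.5543, 0.2861, 0.1873]
orientation: [0.532, 0.847, -0.0, 0.0]
wrist_force: [-0.1, -0.1, -0.0]
opening: 0.085
grip_force: 0.0
```

```bash
cat > k.py <<'E'
from h import *
s=sense();M=R.from_quat(s['orientation']).as_matrix()
print(s['tool_pos'],M[:,:2].T.round(3))
o=[]
for c in ('wrist','top','side'):
    w=cam(c);P=cloud(w);v=w['color'].max(2);P[w['range_z']<=0]=9
    near=(abs(P[...,0]-.575)<.06)&(abs(P[...,1]-.235)<.06)
    m=near&(P[...,2]>.06)&(P[...,2]<.094)
    t=near&(P[...,2]>.082)&(P[...,2]<.094)
    if m.sum():
        q=P[m];yy,xx=np.nonzero(t)
        print(c,m.sum(),'all med',np.median(q,0).round(4),'top n',len(xx),P[t].mean(0).round(4) if len(xx) else '', plane(w,xx.mean(),yy.mean(),.087).round(4) if len(xx) else '')
    b=near&(P[...,2]>.049)&(P[...,2]<.055)
    if b.sum()>20:
        q=P[b][:,:2];_,_,V=np.linalg.svd(q-q.mean(0));print('  bar',q.mean(0).round(4),V[0].round(3))
    save(w,'k_'+c+'.png')
E
python3 k.py
```

```text
[0.55433626 0.28613683 0.18730458] [[-0.434  0.901 -0.001]
 [ 0.901  0.434 -0.   ]]
wrist 359 all med [0.5814 0.2489 0.0874] top n 226 [0.5826 0.2466 0.0879] [0.5828 0.2462 0.087 ]
  bar [0.5992 0.2108] [ 0.436 -0.9  ]
top 42 all med [0.582  0.2413 0.0848] top n 32 [0.5836 0.2427 0.0859] [0.5834 0.2424 0.087 ]
  bar [0.6001 0.2094] [-0.464  0.886]
side 58 all med [0.5847 0.2404 0.0787] top n 24 [0.586  0.243  0.0864] [0.5857 0.2423 0.087 ]
  bar [0.5998 0.2121] [ 0.476 -0.879]
```

The knob is near (0.583, 0.245) and has not really moved. The closing axis now lies along its tangent, so the squeeze can't push it sideways out of the pads.

Emit:
play_rows(
  increments=[
    [-0.33,0.055,0,0],
    [0,0,0.35,0],
    [0,0,0.36,0],
    [0,0,0,0],
    [0,0,0,0],
  ],
)

```text
time: 7.72
tool_pos: [0.5848, 0.2453, 0.0827]
orientation: [0.533, 0.846, 0.001, 0.001]
wrist_force: [1.2, 0.7, 0.7]
opening: 0.0855
grip_force: 0.0
```

Emit:
play_rows(
  increments=[
    [0,0,0,0],
    [0,0,0,0],
    [0,0,0,0],
    [0,0,0,0],
  ],
  hand=1,
)

```text
time: 8.22
tool_pos: [0.5833, 0.2455, 0.0812]
orientation: [0.532, 0.847, 0.0, 0.0]
wrist_force: [0.1, -0.3, -0.4]
opening: 0.0122
grip_force: 0.0
```

Emit:
play_rows(
  increments=[
    [0,0,0,0],
    [0,0,0,0],
  ],
)

```text
time: 8.48
tool_pos: [0.5831, 0.2453, 0.0807]
orientation: [0.532, 0.847, -0.0, -0.0]
wrist_force: [0.9, 0.4, 1.0]
opening: 0.0002
grip_force: 0.0
```

```bash
python3 - <<'E'
from h import *
w=cam('wrist');a=cam('top');b=cam('side')
o=np.zeros((600,800,3),np.uint8);o[:400,:400]=cv2.resize(w['color'][150:350,220:420],(400,400))
o[:400,400:]=cv2.resize(a['color'][150:210,170:230],(400,400),interpolation=cv2.INTER_CUBIC)
o[400:600,:400]=cv2.resize(b['color'][90:140,260:360],(400,200),interpolation=cv2.INTER_CUBIC)
cv2.imwrite('pics/f.png',o[...,::-1])
E
```

```text
(no output)
```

View pics/f.png

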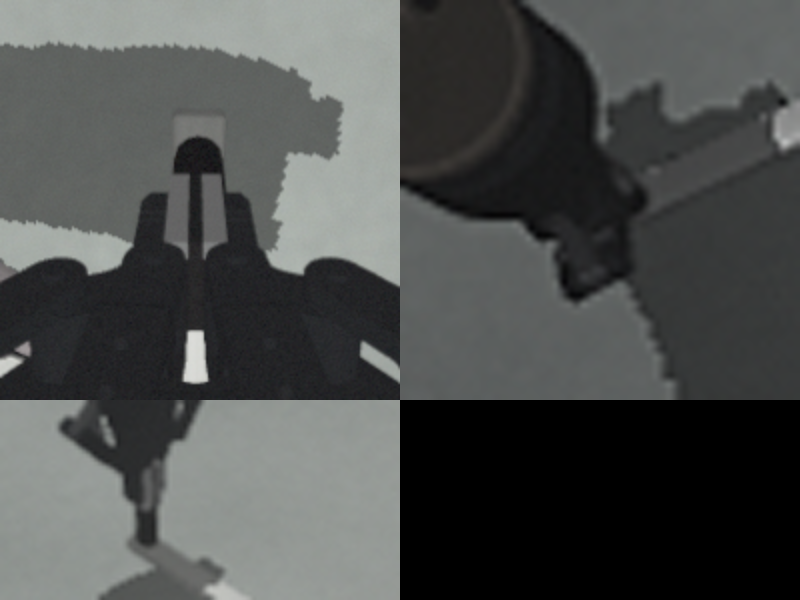

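The fingers look closed *above* the knob top in the side inset: the knob at (147,525) is fully visible below the tips. I'll measure the fingertip height from depth.

```bash
python3 - <<'E'
from h import *
s=sense();p=s['tool_pos'];print(p)
M=R.from_quat(s['orientation']).as_matrix()
for n in ('wrist','side','top'):
    w=cam(n);P=cloud(w);ok=w['range_z']>0
    Q=(P-p)@M   # tool coordinates
    m=ok&(abs(Q[...,0])<.02)&(abs(Q[...,1])<.025)&(P[...,2]>.056)&(P[...,2]<.2)
    q=Q[m]; h=np.histogram(q[:,2],bins=np.arange(-.1,.03,.005))
    print(n,m.sum(),[(round(e,3),int(k)) for k,e in zip(*h) if k])
    for lo,hi in((-.01,.0),(.0,.01),(.01,.02),(.02,.03)):
        k=(q[:,2]>lo)&(q[:,2]<hi)
        if k.sum()>3: print('   ',lo,q[k].min(0).round(3),q[k].max(0).round(3),np.median(q[k],0).round(3))
    if n=='side':
        for v in range(98,126,2): print(v,[ (int(w['color'][v,u].mean()),int(1000*P[v,u,2]) ) for u in range(290,304,2)])
E
```

```text
[0.58319158 0.24529619 0.08075857]
wrist 21098 [(np.float64(-0.1), 2828), (np.float64(-0.095), 2610), (np.float64(-0.09), 1933), (np.float64(-0.085), 1334), (np.float64(-0.08), 1012), (np.float64(-0.075), 347), (np.float64(-0.07), 767), (np.float64(-0.065), 1592), (np.float64(-0.06), 1292), (np.float64(-0.055), 734), (np.float64(-0.05), 552), (np.float64(-0.045), 214), (np.float64(-0.04), 306), (np.float64(-0.035), 320), (np.float64(-0.03), 274), (np.float64(-0.025), 250), (np.float64(-0.02), 199), (np.float64(-0.015), 52), (np.float64(-0.01), 4), (np.float64(-0.005), 56), (np.float64(0.0), 76), (np.float64(0.005), 78), (np.float64(0.01), 78), (np.float64(0.015), 67), (np.float64(0.02), 61)]
    -0.01 [ 0.002 -0.005 -0.007] [ 0.008  0.007 -0.   ] [ 0.007  0.001 -0.002]
    0.0 [-0.    -0.007  0.   ] [0.008 0.008 0.01 ] [0.007 0.    0.005]
    0.01 [ 0.001 -0.007  0.01 ] [0.008 0.008 0.02 ] [0.007 0.    0.015]
    0.02 [-0.    -0.008  0.02 ] [0.008 0.008 0.025] [0.007 0.    0.022]
side 443 [(np.float64(-0.1), 15), (np.float64(-0.095), 22), (np.float64(-0.09), 25), (np.float64(-0.085),
[... 1827 characters left out ...]
 (43, 68), (148, 2), (148, 4)]
124 [(148, 2), (124, 52), (59, 55), (44, 61), (43, 58), (140, 50), (149, 2)]
top 58 [(np.float64(-0.1), 4), (np.float64(-0.095), 1), (np.float64(-0.09), 5), (np.float64(-0.08), 4), (np.float64(-0.075), 3), (np.float64(-0.07), 2), (np.float64(-0.065), 7), (np.float64(-0.06), 2), (np.float64(-0.055), 2), (np.float64(-0.05), 1), (np.float64(-0.045), 1), (np.float64(-0.04), 1), (np.float64(-0.035), 3), (np.float64(-0.03), 3), (np.float64(-0.025), 4), (np.float64(-0.02), 3), (np.float64(-0.015), 2), (np.float64(0.0), 2), (np.float64(0.005), 4), (np.float64(0.015), 1), (np.float64(0.02), 2)]
    0.0 [-0.01  -0.008  0.   ] [-0.004 -0.001  0.009] [-0.007 -0.006  0.006]
```

Depth shows the shut fingertips about 9 mm *behind* the TCP, 33 mm shorter than the interface text says; the knob is right below them. So every grasp needs to go about 33 mm lower.

Emit:
play_rows(
  increments=[
    [0,0,0,0],
    [0,0,0,0],
    [0,0,0,0],
    [0,0,0.11,0],
    [0,0,0.1,0],
  ],
  hand=0,
)

```text
time: 9.4
tool_pos: [0.5826, 0.2452, 0.0478]
orientation: [0.532, 0.847, -0.0, -0.0]
wrist_force: [-0.1, -0.2, 0.0]
opening: 0.0852
grip_force: 0.0
```

Emit:
play_rows(
  increments=[
    [0,0,0,0],
    [0,0,0,0],
    [0,0,0,0],
    [0,0,0,0],
    [0,0,0,0],
  ],
  hand=1,
)

```text
time: 10.02
tool_pos: [0.5837, 0.2456, 0.05]
orientation: [0.532, 0.847, 0.001, 0.0]
wrist_force: [-0.6, 0.5, 1.6]
opening: 0.0142
grip_force: 58.4
```

Gripped (14 mm, 58 N). Swinging the bar along its arc.

Emit:
play_rows(
  increments=[
    [-0.006,-0.13,0,-0.95],
    [-0.006,-0.13,0,-0.95],
    [-0.006,-0.13,0,-0.95],
    [-0.006,-0.13,0,-0.95],
    [0,0,0,0],
  ],
)

```text
time: 10.65
tool_pos: [0.5198, 0.1991, 0.05]
orientation: [0.363, 0.932, 0.0, -0.001]
wrist_force: [-1.7, 2.2, 2.3]
opening: 0.0143
grip_force: 58.9
```

Emit:
play_rows(
  increments=[
    [-0.006,-0.13,0,-0.95],
    [-0.006,-0.13,0,-0.95],
    [-0.006,-0.13,0,-0.95],
    [-0.006,-0.13,0,-0.95],
    [0,0,0,0],
  ],
)

```text
time: 11.28
tool_pos: [0.4785, 0.1329, 0.0499]
orientation: [0.181, 0.983, 0.0, -0.001]
wrist_force: [-4.7, 3.5, 6.4]
opening: 0.0144
grip_force: 59.6
```

```bash
python3 - <<'E'
from h import *
import pickle
s=sense();M=R.from_quat(s['orientation']).as_matrix();print(s['tool_pos'],M[:,:2].T.round(3),s['wrist_force'].round(1))
# circle through knob positions, radius .205
from scipy.optimize import least_squares
K=np.array([[.5837,.2456],[.5198,.1991],s['tool_pos'][:2]])
f=least_squares(lambda h:np.r_[np.hypot(*(K-h).T)-.205,(h-[.668,.058])*.3],[.668,.058]);h=f.x;print('hinge',h,f.fun)
# fixture edges: minAreaRect of bright plate in the first top picture
a,b=pickle.load(open('ab.pkl','rb'));P=cloud(a)
g=(abs(P[...,2]-.016)<.006)&(P[...,0]>.4)&(P[...,0]<.7)&(P[...,1]>-.12)&(P[...,1]<.2)
r=cv2.minAreaRect((P[g][:,:2]*1000).astype(np.float32));print(r)
d=s['tool_pos'][:2]-h;print('bar angle',np.arctan2(d[1],d[0]))
E
```

```text
[0.47850499 0.13290144 0.04990442] [[-0.935  0.356  0.003]
 [ 0.356  0.935 -0.   ]] [-4.7  3.5  6.4]
hinge [0.66955528 0.05917895] [ 2.41167317e-04 -4.98982173e-05 -2.19092834e-04  4.66584473e-04
  3.53685399e-04]
((556.5624389648438, 33.48735809326172), (198.33189392089844, 250.48829650878906), 77.34203338623047)
bar angle 2.7733176136538638
```

Emit:
play_rows(
  increments=[
    [-0.004,-0.109,0,-0.8],
    [-0.002,-0.055,0,-0.4],
    [-0.001,-0.035,0,-0.25],
    [0,0,0,0],
    [0,0,0,0],
  ],
)

```text
time: 11.9
tool_pos: [0.4699, 0.1044, 0.0498]
orientation: [0.109, 0.994, -0.0, -0.002]
wrist_force: [-6.8, -0.3, 11.0]
opening: 0.0141
grip_force: 60.2
```

Emit:
play_rows(
  increments=[
    [0,-0.02,0,0],
    [0,-0.015,0,0],
    [0,0,0,0],
  ],
)

```text
time: 12.28
tool_pos: [0.4699, 0.1041, 0.0499]
orientation: [0.108, 0.994, 0.002, -0.001]
wrist_force: [-4.3, 9.7, 4.2]
opening: 0.0145
grip_force: 59.6
```

The bar is on its stop: 5 mm more command gave only 0.3 mm and 10 N. Releasing and rising, then measuring the sticker, probe and keeper.

Emit:
play_rows(
  increments=[
    [0,0.03,0,0],
    [0,0,0,0],
    [0,0,0,0],
    [0,0,0,0],
  ],
  hand=0,
)

```text
time: 12.78
tool_pos: [0.4714, 0.1032, 0.0492]
orientation: [0.109, 0.994, -0.0, -0.0]
wrist_force: [-0.2, -0.4, 0.0]
opening: 0.0842
grip_force: 0.0
```

Emit:
play_rows(
  increments=[
    [0,0,-0.3,0],
    [0,-0.2,-0.4,0],
    [0,-0.4,-0.4,0],
    [0,-0.35,0,0],
    [0,0,0,0],
  ],
)

```text
time: 13.4
tool_pos: [0.4435, -0.0224, 0.195]
orientation: [0.113, 0.994, -0.0, 0.001]
wrist_force: [0.3, 0.7, -1.7]
opening: 0.0853
grip_force: 0.0
```

```bash
cat > m.py <<'E'
from h import *
s=sense();M=R.from_quat(s['orientation']).as_matrix();print(s['time'],s['tool_pos'],M[:,:2].T.round(3))
def spot(c,P):
    im=c['color'].astype(int);r,g,b=im[...,0],im[...,1],im[...,2]
    near=(abs(P[...,0]-.536)<.025)&(abs(P[...,1]+.023)<.025)&(abs(P[...,2]-.033)<.012)
    m=near&(r-b>12)
    n,l,st,ce=cv2.connectedComponentsWithStats(cv2.morphologyEx(m.astype(np.uint8),cv2.MORPH_CLOSE,np.ones((3,3))))
    if n<2: return None
    i=1+st[1:,4].argmax();cn,_=cv2.findContours((l==i).astype(np.uint8),0,2)
    (u,v),_=cv2.minEnclosingCircle(cn[0]);x,y,w,h=st[i,:4]
    return st[i],plane(c,ce[i][0],ce[i][1],.033)[:2].round(4),plane(c,u,v,.033)[:2].round(4)
for n in ('wrist','top','side'):
    c=cam(n);P=cloud(c);P[c['range_z']<=0]=9
    save(c,'m_%s.png'%n)
    print(n,'spot',spot(c,P))
    near=(abs(P[...,0]-.525)<.06)&(abs(P[...,1]+.235)<.06)
    t=near&(P[...,2]>.142)&(P[...,2]<.154)
    k=near&(P[...,2]>.135)&(P[...,2]<.1415)
    st=near&(abs(P[...,2]-.08)<.005)
    if t.sum()>5: yy,xx=np.nonzero(t);print('  cap',t.sum(),P[t].mean(0).round(4),plane(c,xx.mean(),yy.mean(),.148)[:2].round(4))
    if k.sum()>20: print('  grip top',cv2.minAreaRect((P[k][:,:2]*1000).astype(np.float32)))
    if st.sum()>50: print('  stand',cv2.minAreaRect((P[st][:,:2]*1000).astype(np.float32)))
    m=(abs(P[...,0]-.47)<.05)&(abs(P[...,1]-.104)<.05)&(P[...,2]>.08)&(P[...,2]<.092)
    if m.sum()>5: print('  knob',m.sum(),P[m].mean(0).round(4))
E
python3 m.py
```

```text
13.4 [ 0.44353652 -0.02236093  0.19500102] [[-0.975  0.224 -0.001]
 [ 0.224  0.975 -0.   ]]
wrist spot (array([327, 248,  16,  14, 167], dtype=int32), array([ 0.5379, -0.0234]), array([ 0.5382, -0.0236]))
  stand ((510.0802307128906, -240.9250946044922), (71.340576171875, 33.50847625732422), 86.77747344970703)
  knob 269 [0.4682 0.1018 0.0876]
top spot None
  cap 49 [ 0.5291 -0.2406  0.1471] [ 0.529  -0.2404]
  grip top ((529.4758911132812, -240.89413452148438), (27.239770889282227, 27.818073272705078), 8.19796371459961)
  stand ((529.6763916015625, -240.14102172851562), (69.64926147460938, 70.96954345703125), 87.39216613769531)
  knob 10 [0.4693 0.1069 0.0871]
side spot (array([310, 199,   7,   5,  26], dtype=int32), array([ 0.5373, -0.0244]), array([ 0.5369, -0.024 ]))
  cap 77 [ 0.5299 -0.2436  0.1476] [ 0.5298 -0.2439]
  grip top ((530.3749389648438, -242.46121215820312), (28.57685089111328, 30.277719497680664), 10.14463996887207)
  stand ((530.7481689453125, -242.95167541503906), (71.8931884765625, 70.82318878173828), 86.3565444946289)
```

Emit:
play_rows(
  increments=[
    [-0.177,-0.323,0,0],
    [-0.177,-0.323,0,0],
    [-0.177,-0.323,0,0],
    [-0.177,-0.323,0,0],
    [0,0,0,0],
  ],
)

```text
time: 14.18
tool_pos: [0.5068, -0.2336, 0.1936]
orientation: [0.111, 0.994, -0.001, -0.0]
wrist_force: [0.9, 0.3, -0.2]
opening: 0.0852
grip_force: 0.0
```

```bash
python3 m.py; python3 - <<'E'
from h import *
c=cam('wrist');P=cloud(c);P[c['range_z']<=0]=9
near=(abs(P[...,0]-.53)<.05)&(abs(P[...,1]+.241)<.05)
for lo,hi in((.142,.155),(.136,.1415),(.09,.135),(.076,.084)):
    m=near&(P[...,2]>lo)&(P[...,2]<hi)
    if m.sum()>10:
        q=(P[m][:,:2]*1000).astype(np.float32);print(lo,m.sum(),cv2.minAreaRect(q),q.mean(0))
cv2.imwrite('pics/n.png',cv2.resize(c['color'],(640,400))[...,::-1])
E
```

```text
14.175 [ 0.50676657 -0.23364379  0.19362415] [[-0.975  0.22   0.   ]
 [ 0.22   0.975 -0.003]]
wrist spot (array([504, 158,  17,  17, 204], dtype=int32), array([ 0.5376, -0.022 ]), array([ 0.5374, -0.0217]))
  cap 587 [ 0.5267 -0.2413  0.1477] [ 0.5266 -0.2413]
  grip top ((527.946044921875, -241.71421813964844), (28.03109359741211, 27.5715389251709), 11.41162109375)
  stand ((528.8213500976562, -242.03958129882812), (70.2204360961914, 70.04240417480469), 87.11215209960938)
top spot (array([299, 193,   6,   6,  29], dtype=int32), array([ 0.5371, -0.0237]), array([ 0.5369, -0.0231]))
  stand ((529.6461181640625, -224.52420043945312), (33.18048858642578, 70.79568481445312), 82.48282623291016)
  knob 30 [0.4692 0.1022 0.087 ]
side spot (array([313, 200,   3,   3,   5], dtype=int32), array([ 0.539 , -0.0241]), array([ 0.5393, -0.0249]))
  cap 70 [ 0.5301 -0.2442  0.1473] [ 0.5299 -0.2446]
  grip top ((530.55419921875, -242.8723907470703), (27.628421783447266, 30.083271026611328), 9.796282768249512)
  stand ((530.641357421875, -243.41128540039062), (71.10453796386719, 70.86944580078125), 87.02803802490234)
  knob 32 [0.471  0.1024 0.0865]
0.142 584 ((528.0553588867188, -241.64541625976562), (26.464248657226562, 24.761831283569336), 9.049607276916504) [ 526.5782  -241.49431]
0.136 459 ((528.048095703125, -241.97178649902344), (27.710962295532227, 28.226547241210938), 10.80449390411377) [ 523.66296 -240.49088]
0.09 697 ((520.0516967773438, -237.18272399902344), (36.278968811035156, 17.635318756103516), 58.752620697021484) [ 517.59955 -239.32338]
0.076 3210 ((528.7264404296875, -242.09921264648438), (70.33232116699219, 70.59461212158203), 87.11201477050781) [ 520.2172  -239.06992]
```

View pics/n.png

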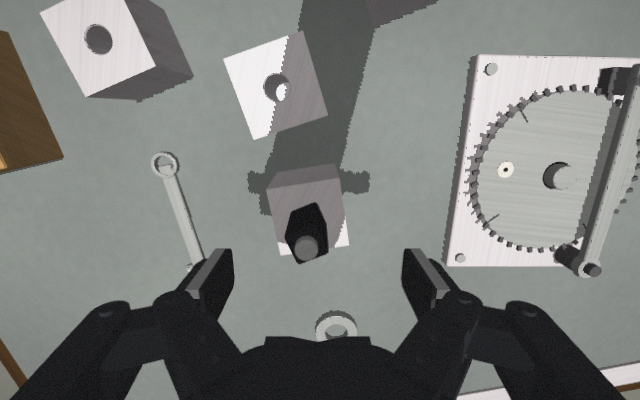

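The wrist view shows the keeper shut over the blade's left side, the sticker at (505,169), and the probe cap at (306,247) with the grip turned about 10°. Aligning, then descending and gripping.

Emit:
play_rows(
  increments=[
    [0,0,0,-1],
    [0,0,0,-1],
    [0,0,0,-1],
    [0,0,0,-1],
    [-0.132,-0.081,0,0],
  ],
)

```text
time: 15.0
tool_pos: [0.5275, -0.2359, 0.1945]
orientation: [-0.093, 0.996, 0.001, -0.0]
wrist_force: [1.2, -0.1, -0.1]
opening: 0.0851
grip_force: 0.0
```

Emit:
play_rows(
  increments=[
    [0,0,0,0],
    [0,0,0.35,0],
    [0,0,0.354,0],
    [0,0,0,0],
    [0,0,0,0],
  ],
)

```text
time: 15.62
tool_pos: [0.529, -0.2384, 0.0906]
orientation: [-0.091, 0.996, -0.0, 0.001]
wrist_force: [0.2, -0.4, 0.3]
opening: 0.0855
grip_force: 0.0
```

Emit:
play_rows(
  increments=[
    [0,0,0,0],
    [0,0,0,0],
    [0,0,0,0],
    [0,0,0,0],
    [0,0,0,0],
  ],
  hand=1,
)

```text
time: 16.25
tool_pos: [0.5288, -0.2397, 0.0899]
orientation: [-0.091, 0.996, -0.001, 0.001]
wrist_force: [-0.4, -2.2, 6.9]
opening: 0.0274
grip_force: 59.6
```

Gripped (27 mm, 60 N). Lifting straight out.

Emit:
play_rows(
  increments=[
    [0,0,-0.1,0],
    [0,0,-0.3,0],
    [0,0,-0.3,0],
    [0,0,-0.2,0],
    [0,0,0,0],
  ],
)

```text
time: 16.88
tool_pos: [0.5288, -0.2384, 0.2252]
orientation: [-0.091, 0.996, -0.0, 0.002]
wrist_force: [0.4, 0.5, -3.8]
opening: 0.0273
grip_force: 63.0
```

```bash
cat > p.py <<'E'
from h import *
s=sense();M=R.from_quat(s['orientation']).as_matrix();p=s['tool_pos'];print(s['time'],p,M[:,:2].T.round(3),s['wrist_force'].round(1))
S=np.array([.5375,-.0232])
for n in ('side','top','wrist'):
    c=cam(n);P=cloud(c);P[c['range_z']<=0]=9
    save(c,'p_%s_%d.png'%(n,s['time']*10))
    r=np.hypot(P[...,0]-p[0],P[...,1]-p[1])
    m=(r<.03)&(P[...,2]<p[2]+.01)&(P[...,2]>.036)
    if m.sum()<10: print(n,m.sum());continue
    q=P[m];print(n,len(q),'zmin',np.percentile(q[:,2],[0,2,5]).round(4))
    for lo in np.arange(q[:,2].min(),q[:,2].max(),.01):
        k=q[(q[:,2]>=lo)&(q[:,2]<lo+.01)]
        if len(k)>3: print('   z',k[:,2].mean().round(3),'xy-tcp',((k[:,:2].min(0)+k[:,:2].max(0))/2-p[:2]).round(4),np.ptp(k[:,:2],axis=0).round(4),len(k))
E
python3 p.py
```

```text
16.875 [ 0.52881444 -0.23838046  0.22520364] [[-0.983 -0.182 -0.003]
 [-0.182  0.983 -0.001]] [ 0.4  0.5 -3.8]
side 730 zmin [0.0422 0.0538 0.065 ]
   z 0.047 xy-tcp [0.0058 0.0054] [0.0094 0.0036] 9
   z 0.057 xy-tcp [0.0055 0.0025] [0.0151 0.0101] 22
   z 0.067 xy-tcp [0.0042 0.0027] [0.0183 0.0093] 26
   z 0.079 xy-tcp [ 0.0001 -0.    ] [0.0595 0.0591] 470
   z 0.083 xy-tcp [-0.0006 -0.0025] [0.0516 0.0471] 16
   z 0.157 xy-tcp [ 0.0029 -0.0027] [0.009  0.0048] 14
   z 0.165 xy-tcp [-0.0018 -0.0009] [0.0073 0.0038] 4
   z 0.177 xy-tcp [ 0.001  -0.0039] [0.0146 0.0085] 24
   z 0.187 xy-tcp [ 0.0024 -0.0036] [0.018  0.0128] 32
   z 0.197 xy-tcp [ 0.0013 -0.0029] [0.0153 0.0123] 30
   z 0.205 xy-tcp [ 0.0011 -0.0051] [0.0142 0.0094] 15
   z 0.22 xy-tcp [ 0.0011 -0.0033] [0.028  0.0245] 19
   z 0.227 xy-tcp [-0.0084 -0.0029] [0.0107 0.0264] 36
   z 0.233 xy-tcp [-0.0065 -0.0059] [0.0139 0.0303] 13
top 181 zmin [0.0375 0.0436 0.0516]
   z 0.041 xy-tcp [ 0.0049 -0.0092] [0.0136 0.009 ] 6
   z 0.053 xy-tcp [ 0.0051 -0.0056] [0.0118 0.0166] 8
   z 0.062 xy-tcp [ 0.0035 -0.0071] [0.0163 0.0107] 6
   z 0.075 xy-tcp [-0.0083  0.0063] [0.0405 0.0429] 22
   z 0.08 xy-tcp [-0.0083  0.0072] [0.0412 0.0436] 133
wrist 3191 zmin [0.036  0.0523 0.0722]
   z 0.041 xy-tcp [ 0.0072 -0.0029] [0.007  0.0187] 34
   z 0.051 xy-tcp [ 0.0061 -0.0033] [0.0095 0.0206] 48
   z 0.061 xy-tcp [ 0.0063 -0.003 ] [0.0088 0.02  ] 44
   z 0.071 xy-tcp [ 0.0044 -0.0035] [0.0129 0.0215] 61
   z 0.082 xy-tcp [-0.0005  0.    ] [0.0585 0.0597] 2004
   z 0.153 xy-tcp [-0.0059 -0.0002] [0.003  0.0079] 24
   z 0.173 xy-tcp [-0.0062  0.0004] [0.0105 0.0174] 64
   z 0.181 xy-tcp [-0.0067  0.0001] [0.0094 0.0169] 112
   z 0.191 xy-tcp [-0.0084 -0.0001] [0.0062 0.0156] 113
   z 0.2 xy-tcp [-0.0096 -0.0006] [0.0034 0.0109] 62
   z 0.222 xy-tcp [-0.0146 -0.0015] [0.0074 0.0274] 275
   z 0.231 xy-tcp [-0.0139 -0.0013] [0.0086 0.039 ] 350
```

The probe is clear, with its tip at about z = 0.149. Carrying it over the sticker and lowering to hover.

Emit:
play_rows(
  increments=[
    [-0.079,0.35,0,0],
    [-0.079,0.35,0,0],
    [-0.079,0.35,0,0],
    [-0.079,0.35,0,0],
    [0,0,0,0],
  ],
)

```text
time: 17.65
tool_pos: [0.5352, -0.0166, 0.2213]
orientation: [-0.096, 0.995, 0.002, -0.002]
wrist_force: [0.2, -0.5, -2.9]
opening: 0.0272
grip_force: 63.1
```

Emit:
play_rows(
  increments=[
    [0,0,0,0],
    [0,0,0.3,0],
    [0,0,0.3,0],
    [0,0,0,0],
    [0,0,0,0],
  ],
)

```text
time: 18.27
tool_pos: [0.5375, -0.0246, 0.1349]
orientation: [-0.09, 0.996, -0.0, 0.001]
wrist_force: [0.1, 0.0, -2.9]
opening: 0.0274
grip_force: 62.8
```

```bash
python3 p.py; python3 - <<'E'
import cv2,glob,numpy as np
f=sorted(glob.glob('pics/p_*'),key=lambda x:-int(x.split('_')[-1][:-4]));t=f[0].split('_')[-1]
s=cv2.imread('pics/p_side_'+t)[150:220,275:355];w=cv2.imread('pics/p_wrist_'+t)[150:290,250:410]
o=np.zeros((350,800,3),np.uint8);o[:,:400]=cv2.resize(s,(400,350),interpolation=2);o[:,400:]=cv2.resize(w,(400,350),interpolation=2)
cv2.imwrite('pics/q.png',o)
E
```

```text
18.275 [ 0.53748318 -0.02455963  0.13494807] [[-0.984 -0.179 -0.002]
 [-0.179  0.984 -0.001]] [ 0.1  0.  -2.9]
side 186 zmin [0.036  0.0361 0.0362]
   z 0.037 xy-tcp [-0.0009  0.004 ] [0.0546 0.0509] 41
   z 0.064 xy-tcp [ 0.0029 -0.0019] [0.0078 0.002 ] 5
   z 0.069 xy-tcp [ 0.0013 -0.0025] [0.005  0.0024] 7
   z 0.082 xy-tcp [ 0.0031 -0.0045] [0.0179 0.0079] 9
   z 0.091 xy-tcp [ 0.0026 -0.0047] [0.0179 0.0096] 24
   z 0.102 xy-tcp [ 0.0025 -0.0056] [0.0179 0.0107] 23
   z 0.112 xy-tcp [ 0.0026 -0.0055] [0.0183 0.0092] 23
   z 0.119 xy-tcp [ 0.0006 -0.0048] [0.0128 0.0081] 7
   z 0.132 xy-tcp [ 0.0002 -0.0039] [0.0258 0.0217] 27
   z 0.14 xy-tcp [ 0.0004 -0.0058] [0.0275 0.0211] 20
top 0
wrist 944 zmin [0.036  0.036  0.0362]
   z 0.036 xy-tcp [-0.0027 -0.0015] [0.0543 0.0557] 119
   z 0.065 xy-tcp [-0.0027 -0.0011] [0.0018 0.0056] 6
   z 0.067 xy-tcp [-0.0025 -0.0006] [0.0028 0.0079] 18
   z 0.085 xy-tcp [-0.0041  0.0001] [0.0079 0.0172] 24
   z 0.091 xy-tcp [-0.0032 -0.0002] [0.0101 0.0172] 103
   z 0.101 xy-tcp [-0.0037 -0.0005] [0.0093 0.0163] 115
   z 0.111 xy-tcp [-0.0057 -0.0009] [0.0056 0.0144] 99
   z 0.117 xy-tcp [-0.0079 -0.0016] [0.0009 0.0037] 8
   z 0.134 xy-tcp [-0.0119 -0.0018] [0.0073 0.0274] 149
   z 0.141 xy-tcp [-0.0116 -0.0018] [0.0077 0.0273] 303
```

View pics/q.png

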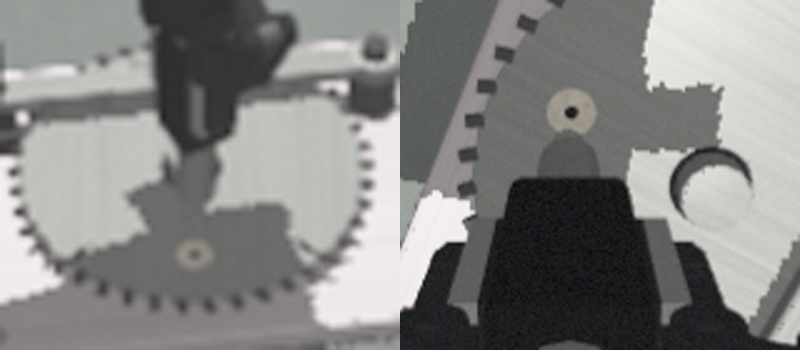

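The side inset has the tip at (195,207) above the sticker at (195,255). The wrist inset has the barrel end at (569,135) and the dot at (571,112). Sideways alignment is good in both; I'll compute the exact residuals.

```bash
cat > r.py <<'E'
from h import *
s=sense();p=s['tool_pos'];M=R.from_quat(s['orientation']).as_matrix()
def proj(c,X):
    q=np.linalg.inv(c['T'])@np.r_[X,1];x,y=q[:2]/q[2];f=1+c['k1']*(x*x+y*y)
    return np.array([c['K'][0,0]*x*f+c['K'][0,2],c['K'][1,1]*y*f+c['K'][1,2]])
print(p,s['wrist_force'].round(2))
for n in('side','wrist'):
    c=cam(n);im=c['color'].astype(int);P=cloud(c);P[c['range_z']<=0]=9
    m=(np.hypot(P[...,0]-.5375,P[...,1]+.0232)<.02)&(im[...,0]-im[...,2]>10)&(P[...,2]<.045)
    yy,xx=np.nonzero(m)
    u,v=((xx.min()+xx.max())/2,(yy.min()+yy.max())/2) if len(xx) else (np.nan,)*2
    sp=plane(c,u,v,.033)
    print(n,'sticker',len(xx),(u,v),'spot-tcp',(sp-p)[:2].round(4),sp[:2].round(4))
    # barrel axis: silhouette middle on rows, against the column where the TCP axis would project
    b=(np.hypot(P[...,0]-p[0],P[...,1]-p[1])<.025)&(P[...,2]>.07)&(P[...,2]<.115)
    e=[]
    for v in np.unique(np.nonzero(b)[0]):
        uu=np.nonzero(b[v])[0]; z=P[v][b[v]][:,2].mean(); q=proj(c,[p[0],p[1],z]);Z=np.median(c['range_z'][v][b[v]])
        e.append((v,round((uu.min()+uu.max())/2-q[0],1),len(uu),round(z,3),1000*Z/c['K'][0,0]))
    e=np.array(e);print('  barrel centre minus TCP axis, px and mm/px',np.round(e[::max(1,len(e)//8)],3).tolist(),'mean mm',(e[:,1]*e[:,4]).mean().round(2),'right axis',c['T'][:2,0].round(3))
E
python3 r.py
```

```text
[ 0.53813385 -0.02372945  0.13582216] [ 0.76  0.1  -2.84]
side sticker 17 (np.float64(313.5), np.float64(200.5)) spot-tcp [0.0005 0.0008] [ 0.5387 -0.0229]
  barrel centre minus TCP axis, px and mm/px [[179.0, 4.7, 1.0, 0.113, 2.358], [180.0, 1.2, 2.0, 0.111, 2.357], [181.0, 1.2, 7.0, 0.111, 2.351], [182.0, 1.2, 8.0, 0.108, 2.357], [183.0, 1.2, 8.0, 0.104, 2.361], [184.0, 1.2, 8.0, 0.101, 2.371], [185.0, 1.2, 8.0, 0.097, 2.374], [186.0, 1.2, 7.0, 0.093, 2.382], [187.0, 1.1, 8.0, 0.09, 2.39], [188.0, 1.1, 6.0, 0.089, 2.389], [189.0, 0.6, 5.0, 0.083, 2.403], [190.0, 1.1, 4.0, 0.076, 2.421], [191.0, 1.1, 4.0, 0.071, 2.431]] mean mm 3.31 right axis [ 0.934 -0.358]
wrist sticker 244 (np.float64(317.5), np.float64(194.5)) spot-tcp [-0.0011 -0.0002] [ 0.537 -0.024]
  barrel centre minus TCP axis, px and mm/px [[204.0, -0.1, 6.0, 0.084, 0.74], [206.0, -0.6, 15.0, 0.088, 0.725], [208.0, -0.6, 19.0, 0.091, 0.713], [210.0, -0.6, 21.0, 0.094, 0.7], [212.0, -0.6, 23.0, 0.098, 0.687], [214.0, -0.1, 24.0, 0.101, 0.673], [216.0, -0.1, 24.0, 0.105, 0.662], [218.0, -0.6, 25.0, 0.109, 0.65], [220.0, -0.6, 14.0, 0.11, 0.65]] mean mm -0.31 right axis [-0.181  0.983]
```

Emit:
play_rows(
  increments=[
    [0.0125,0,0,0],
    [0,0,0.07,0],
    [0,0,0.07,0],
    [0,0,0,0],
    [0,0,0,0],
  ],
)

```text
time: 19.15
tool_pos: [0.5347, -0.0237, 0.1126]
orientation: [-0.091, 0.996, 0.0, -0.0]
wrist_force: [-1.0, 0.8, -2.3]
opening: 0.0272
grip_force: 62.9
```

Emit:
play_rows(
  increments=[
    [0,0,0.015,0],
    [0,0,0,0],
    [0,0,0,0],
  ],
)

```text
time: 19.52
tool_pos: [0.5348, -0.0237, 0.1107]
orientation: [-0.091, 0.996, 0.0, 0.0]
wrist_force: [0.5, 0.2, -2.8]
opening: 0.0277
grip_force: 62.9
```

Emit:
play_rows(
  increments=[
    [0,0,0.015,0],
    [0,0,0,0],
    [0,0,0,0],
  ],
)

```text
time: 19.9
tool_pos: [0.535, -0.0237, 0.1086]
orientation: [-0.091, 0.996, 0.0, 0.0]
wrist_force: [-0.0, 0.1, 0.2]
opening: 0.0272
grip_force: 63.1
```

Emit:
play_rows(
  increments=[
    [0,0,0.015,0],
    [0,0,0,0],
    [0,0,0,0],
  ],
)

```text
time: 20.27
tool_pos: [0.535, -0.0237, 0.1063]
orientation: [-0.091, 0.996, 0.0, 0.0]
wrist_force: [0.7, 0.3, 1.8]
opening: 0.0272
grip_force: 63.3
```

```bash
cat >> r.py <<'E'
fs=[]
for _ in range(8): capture('top');fs.append(sense()['wrist_force'])
print('mean force',np.mean(fs,0).round(2),np.std(fs,0).round(2))
E
python3 r.py
```

```text
[ 0.53501432 -0.0236747   0.10625974] [0.7  0.26 1.85]
side sticker 6 (np.float64(313.5), np.float64(201.0)) spot-tcp [ 0.0031 -0.0008] [ 0.5381 -0.0244]
  barrel centre minus TCP axis, px and mm/px [[179.0, -6.1, 1.0, 0.112, 2.358], [180.0, -5.6, 2.0, 0.111, 2.357], [181.0, -5.1, 3.0, 0.109, 2.36], [182.0, -4.6, 4.0, 0.108, 2.354], [183.0, 1.4, 5.0, 0.108, 2.357], [184.0, 1.9, 8.0, 0.108, 2.355], [185.0, 1.9, 10.0, 0.106, 2.348], [186.0, 0.9, 7.0, 0.104, 2.356], [187.0, 0.9, 7.0, 0.1, 2.351], [188.0, 0.9, 7.0, 0.091, 2.389], [189.0, 0.9, 7.0, 0.085, 2.392], [190.0, 0.9, 7.0, 0.081, 2.402], [191.0, 0.9, 7.0, 0.078, 2.405], [192.0, 1.3, 6.0, 0.075, 2.414], [193.0, 1.3, 3.0, 0.072, 2.415]] mean mm -1.27 right axis [ 0.934 -0.358]
wrist sticker 101 (np.float64(317.5), np.float64(204.0)) spot-tcp [-0.0016 -0.0006] [ 0.5334 -0.0242]
  barrel centre minus TCP axis, px and mm/px [[211.0, -0.4, 5.0, 0.071, 0.684], [213.0, -0.4, 16.0, 0.073, 0.68], [215.0, -0.4, 20.0, 0.076, 0.666], [217.0, -0.9, 23.0, 0.079, 0.654], [219.0, -0.4, 24.0, 0.082, 0.641], [221.0, -0.5, 42.0, 0.103, 0.575], [223.0, -0.5, 46.0, 0.105, 0.564], [225.0, 0.0, 47.0, 0.108, 0.556], [227.0, -1.0, 49.0, 0.111, 0.545], [229.0, -0.5, 48.0, 0.114, 0.536], [232.0, -26.0, 1.0, 0.113, 0.542]] mean mm -0.97 right axis [-0.182  0.983]
mean force [ 0.75 -0.21  1.5 ] [0.29 0.33 0.45]
```

Contact force is about 4.4 N, so the plunger is about 4 mm in. One last picture to confirm the tip on the sticker.

```bash
python3 - <<'E'
from h import *
p=sense()['tool_pos'];w=cam('wrist');b=cam('side');P=cloud(w);im=w['color'].astype(int)
m=(np.hypot(P[...,0]-.535,P[...,1]+.0232)<.025)&(im[...,0]-im[...,2]>10)&(P[...,2]<.045)
yy,xx=np.nonzero(m);v=yy.min();print('top row',v,'cols',xx.min(),xx.max())
e=plane(w,317.5,v-.5,.033);M=R.from_quat(sense()['orientation']).as_matrix()
print('spot from near edge, tool x,y rel TCP',((e-p)@M)[:2].round(4)-[.009,0])
o=np.zeros((400,800,3),np.uint8);o[:,:400]=cv2.resize(b['color'][165:215,290:340],(400,400),interpolation=2);o[:,400:]=cv2.resize(w['color'][170:250,277:357],(400,400),interpolation=2)
cv2.imwrite('pics/z.png',o[...,::-1])
E
```

```text
top row 199 cols 307 328
spot from near edge, tool x,y rel TCP [-0.0025 -0.0002]
```

View pics/z.png

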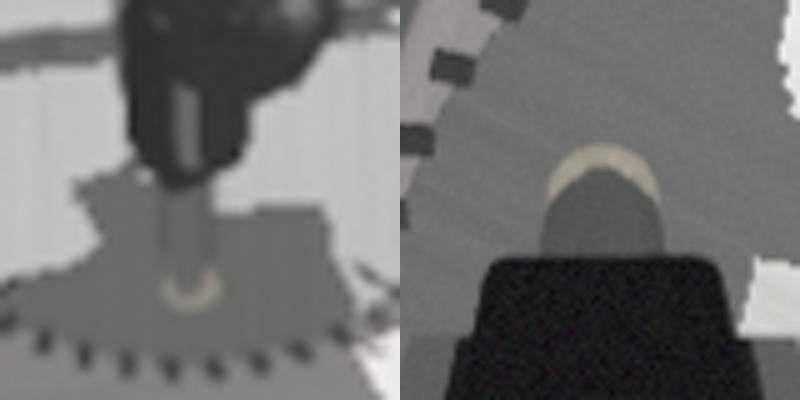

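The last picture shows the tip inside the sticker in both views, with an even ring of paper around it: side tip (188,275) on the sticker at (190,288), and the wrist rim at (603,150). Handing in.

```bash
python3 -c "
from bench import close_job;print(close_job())"
```

```text
the job is handed in; nothing more can be done
None
```

I handed the job in at about 21 s: the keeper is home against its stop and the probe is held upright on the sticker, pressing with about 4.4 N (plunger about 4 mm in), tip within an estimated 3 mm of centre; the hand-in returned no verdict.

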